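# Make up two sampling kits

### The arm

A 6-joint arm with a two-finger parallel gripper is mounted at the origin on a cart in front of the work surface, level with it; the furniture and walls round the work are solid. World frame = base frame: x ahead of the robot, y to its left, z up, the work surface at z = 0. Lengths are in mm, angles in rad, forces in N, time in s.
With the tool pointing down it reaches from about 250 to 725 mm from the base axis. Payload 4 kg.
Tool frame: the origin (TCP) lies at the very end of the fingers, on their centre line; the grasp point (between the pads) lies tcp_to_grasp behind it (tcp_to_grasp is the distance from the TCP to the grasp point, in mm); z points along the fingers, y is the direction in which the jaws open and shut (so a half turn about z gives the same grasp; the last joint's range is limited). The gripper opens to 85 mm and grips with 20 to 120 N. Pads are 22 mm wide; open, the fingers measure 114 mm over their backs; the gripper's body (76 mm by 85 mm) begins 54 mm behind the grasp point. The pads swing forward as they close: fully open they stand 13 mm farther back than shut.
Start: joints at [-1.194, 0.241, 0.005, 1.335, 0, 1.571], TCP at [183.972, -464.924, 231.306] pointing down, gripper open.
Joint ranges: [-2.72, 2.72], [-1.05, 1.87], [-1.09, 1.28], [-1.99, 2.15], [-1.42, 1.44], [-3.14, 3.14]. Speed limits (rad/s): [2.79, 2.79, 3.14, 3.14, 3.14, 3.14].

### API

Orientations are given as a rotation vector (axis times angle).
In Python, from station import get_obs, snapshot, hand_in, tcp_to_grasp gives the robot as it stands.
- The arm moves only by the tool jog_arm, never from a script. Its argument "commands" is text: rows parted by semicolons, each of 5 numbers parted by spaces: the closure, from 0 (fully open) to 1 (shut), then the shift along the tool's x, y, z in m, then the turn about the tool's z in degrees. In form: claw dx dy dz yaw; .... A call has exactly 5 rows; each row is the pose to reach, as a shift and turn from the pose commanded when the call began, along the tool's axes at that moment; what a row does not reach only later rows make up. A row lasts 1/10 s, in which the tool goes at most 50 mm and 8.59 degrees, less where a joint would pass 70% of its speed; a pose out of reach is approached as far as the arm can. A call with a gripper value outside its range is refused whole. The fingers move at their own pace and stop on an object; "newtons" is the grip in N (left out, the last holds). Time passes only in rows, so rows that repeat a pose let the fingers close, or fill a call up. It gives the time, the measured TCP pose, the force and the opening at its end, in the units of the state.
- get_obs(): the state, without advancing time (a new reading comes with each control period).
- snapshot(name): name is "side" or "top" or "wrist"; returns a dict with "color" (400x640x3 uint8, red, green, blue), "camera_matrix" (3x3 intrinsics, pixels), "k1" (the pictures are not rectified: a ray, as slopes to the right and down, at radius r is drawn at 1 + k1 r^2 times it, then the intrinsics apply), "origin" and "orientation" of the camera in the world. Camera axes: x right, y down, z forward; pixel columns grow to the right and rows downward; lengths in mm; the calibration is good to about 2 mm. A picture is of the moment at which its call begins. There is no depth.
- hand_in(): hands the job in, once; it reports no verdict.
The state is a dict: "time_s": time; "joints": joint angles; "joint_vel": joint speeds; "joint_torque": joint torques, N m; "ee_pos": TCP position; "ee_rot": TCP orientation; "ft_force": force on the tool from outside, world axes, zero at the start; "moment": the same for the moment, N m; "grip_width": opening from 0.0 (shut) to 1.0 (fully open).
Only numpy, scipy, OpenCV 4.12 (cv2) and the standard library are available. Lean on these libraries where they do the work, as an engineer would, in place of code of your own. Each camera call takes 0.05 s, during which the arm holds its last target. There are 200 camera calls.

### The job

Make up two sampling kits from the stock on the bench. The green tray gets the syringe in its long compartment, the vial with the black cap upright on the white pad and the blue filter flat in the bare square compartment; the yellow tray gets the marker pen in its long compartment and the vial with the blue cap upright on the white pad, its square compartment staying empty. Do not tip any vial over, and leave the grey-capped vial and the white filter where they are: they are spare stock.

Things in the scene. Friction and masses are not known exactly. Their poses are not given: they have to be found in the camera images.
- tray_green: Green tray, fixed, any yaw, 148 (x) by 154 (y) mm; origin at the centre of its underside, z up. Floor 3 mm thick, walls 4 mm thick, tops at z = 10 mm. Compartments (inside, mm): long, 68 (x) by 146 (y), centre x -36, y 0; bare square, 68 (x) by 80 (y), centre x 36, y -33; small, 68 (x) by 62 (y), with a round white vial pad 46 mm across, flush with the floor, centre x 36, y 42.
- tray_yellow: Yellow tray, fixed, any yaw, 148 (x) by 154 (y) mm; origin at the centre of its underside, z up. Floor 3 mm thick, walls 4 mm thick, tops at z = 10 mm. Compartments (inside, mm): long, 68 (x) by 146 (y), centre x -36, y 0; bare square, 68 (x) by 80 (y), centre x 36, y -33; small, 68 (x) by 62 (y), with a round white vial pad 46 mm across, flush with the floor, centre x 36, y 42.
- vial_black: A glass vial standing upright, 54 mm tall: body 22 mm in diameter up to z = 46 mm, black cap 16 mm wide above. Goes into the green tray. Origin at the centre of its underside, z up. About 20 g.
- vial_blue: A glass vial standing upright, 54 mm tall: body 22 mm in diameter up to z = 46 mm, blue cap 16 mm wide above. Goes into the yellow tray. Origin at the centre of its underside, z up. About 20 g.
- vial_grey: A glass vial standing upright, 54 mm tall: body 22 mm in diameter up to z = 46 mm, light grey cap 16 mm wide above. Spare: it stays where it is. Origin at the centre of its underside, z up. About 20 g.
- filter_blue: A blue plastic syringe filter lying flat: a disc 26 mm in diameter with a stub in the middle pointing up, 16 mm tall in all; grip it across the disc, fingertips close to the surface. Goes into the green tray. Origin at the centre of its underside, z up. About 14 g.
- filter_white: A white plastic syringe filter lying flat: a disc 26 mm in diameter with a stub in the middle pointing up, 16 mm tall in all; grip it across the disc, fingertips close to the surface. Spare: it stays where it is. Origin at the centre of its underside, z up. About 14 g.
- syringe: A white syringe, no needle, 121 mm long, lying on the worktop. Goes into the green tray, either way round. Origin halfway along it, on the underside; x runs along it, z up; barrel axis at z = 9 mm. Barrel 17 mm in diameter, gripped across at the origin; a flange 34 mm wide, 18 mm high at x = -25 mm keeps it from rolling. About 20 g.
- marker: A white marker pen with a black cap, 128 mm long and 11 mm thick, lying on the worktop; it goes into the yellow tray, either way round. Origin halfway along it, on the underside; its y axis runs along it, z up. It is gripped across at the origin. About 20 g.
Mind the look-alikes: they are no part of the job. Of the things that look like the marker, take the one that is nearest to the robot's base at the start.

How it is judged:
By the outcome, as a careful person would: the job done as asked, in the order asked, and still so for the second after the job is handed in, with the robot touching nothing.
It also fails if it takes over 128 s, if anything falls off the work surface, if the arm or the gripper's body presses on something with over 40 N, if the wrist force passes 120 N, or if a joint passes its speed limit or range.

## Working session

There is one attempt and no reset: what is moved stays moved. The work goes in short steps, Python scripts to look and compute and a tool call to move; the robot and the scene stay as the last step left them, time stands still between calls to the robot, and variables do not carry over. Pictures are saved under pics/ and viewed, about 12 in all and at most 16, crops included, and the job is handed in when it is done.

Besides the shell and the picture viewer there is one more tool, called after ">>>" as name(argument=value, ...) on one line, values as JSON. jog_arm: Moves the arm, as the interface text tells. Its arguments: {"type":"object","properties":{"commands":{"type":"string"},"newtons":{"type":"number"}},"required":["commands"]}

```bash
ls; mkdir -p pics; cat > h.py <<'E'
import numpy as np, cv2
from station import get_obs, snapshot, hand_in, tcp_to_grasp
from scipy.spatial.transform import Rotation as R
def rot(o):
    o=np.array(o,float)
    return o if o.shape==(3,3) else R.from_rotvec(o).as_matrix()
def ray(s,u,v):
    K=np.array(s["camera_matrix"]); 
    d=np.array([(u-K[0,2])/K[0,0],(v-K[1,2])/K[1,1]]); x=d.copy()
    for _ in range(30): x=d/(1+s["k1"]*(x@x))
    return np.array(s["origin"],float), rot(s["orientation"])@np.array([x[0],x[1],1])
def onz(s,u,v,z):
    o,d=ray(s,u,v); return o+d*(z-o[2])/d[2]
def proj(s,p):
    K=np.array(s["camera_matrix"]); c=rot(s["orientation"]).T@(np.array(p,float)-np.array(s["origin"]))
    x=c[:2]/c[2]; x=x*(1+s["k1"]*(x@x)); return K[0,0]*x[0]+K[0,2],K[1,1]*x[1]+K[1,2]
def snap(name,f,scale=1):
    s=snapshot(name); im=s["color"][:,:,::-1].copy()
    cv2.imwrite("pics/"+f,cv2.resize(im,None,fx=scale,fy=scale)); 
    np.save("pics/"+f[:-4]+".npy",s,allow_pickle=True); return s
def load(f): return np.load("pics/"+f+".npy",allow_pickle=True).item()
E
python3 - <<'E'
from h import *
print(get_obs(),tcp_to_grasp)
for n in("top","side"):
    s=snap(n,n+"0.png",1.25); print(n,s["camera_matrix"],s["k1"],s["origin"],s["orientation"])
E
```

```text
pics
{'time_s': 0.0, 'joints': array([-1.19402096e+00,  2.41423946e-01,  3.71925745e-03,  1.33517330e+00,
        8.81762352e-06,  1.57077114e+00]), 'joint_vel': array([ 0.0022577 , -0.0014088 ,  0.00016637,  0.00071057,  0.00081958,
        0.00097114]), 'joint_torque': array([-1.08749398e-03, -3.72313714e+01,  2.52410084e+01,  1.68210582e-02,
       -5.88460080e-05, -3.56436225e-06]), 'ee_pos': array([ 183.73481099, -464.34656273,  230.4055645 ]), 'ee_rot': array([-3.08399215e+00, -5.87998424e-01,  5.98330984e-04]), 'ft_force': array([-0.56046033, -0.01015444,  0.49092347]), 'moment': array([ 0.04306826, -0.04119115, -0.02690984]), 'grip_width': 0.9984316359905367} 18.700000000000003
top [[426.995028     0.         322.30333934]
 [  0.         426.995028   208.51374925]
 [  0.           0.           1.        ]] -0.05009433821151417 [ 470.69058149  137.7664868  1275.72970883] [-2.16039859  2.19219727 -0.13251971]
side [[388.46623801   0.         317.15851851]
 [  0.         388.46623801 199.88248487]
 [  0.           0.           1.        ]] -0.037889228359647205 [399.62747114 871.51000722 522.46246505] [-0.37318719  2.61280248 -1.44277069]
```

View pics/top0.png

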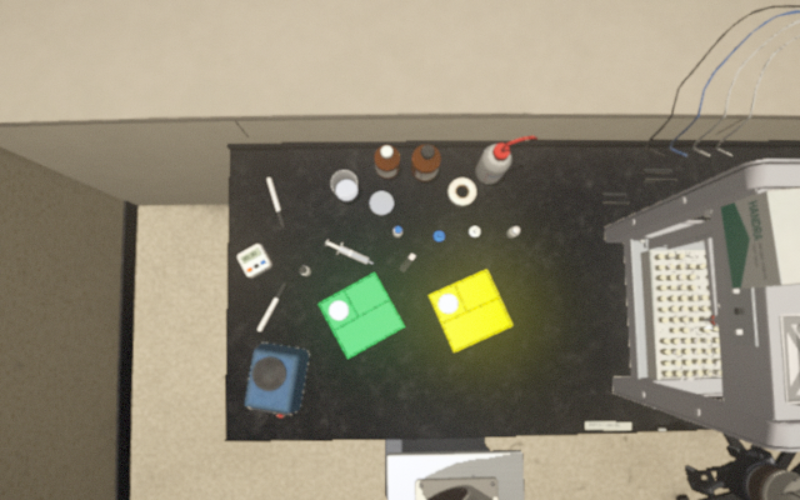

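View pics/side0.png

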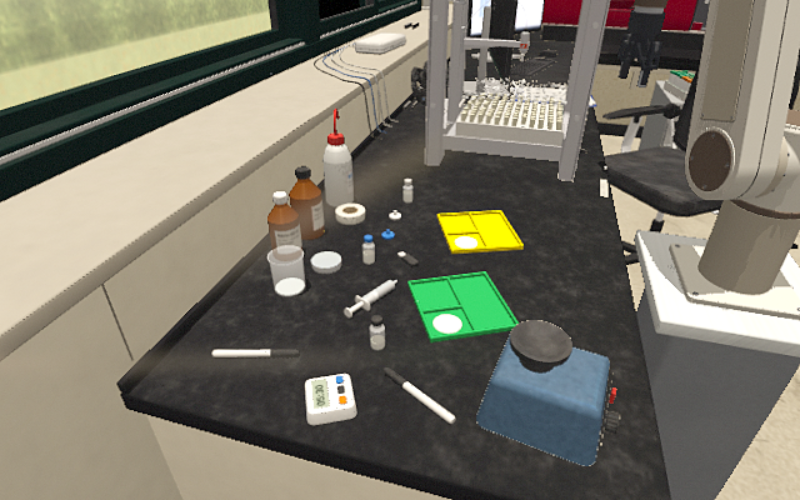

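The two marker look-alikes are at (270,308) and (274,200) in the top view. Vials are black (305,270), blue (397,231) and grey (513,231); filters are blue (438,236) and white (474,232). The syringe is at (350,252), green tray (362,315), yellow tray (470,310). The robot base is below the picture, so the nearer marker is the one at (270,308). Next I'll measure from both views and check with a crop.

```bash
python3 - <<'E'
from h import *
t=load("top0"); s=load("side0")
P=lambda S,u,v,z:np.round(onz(S,u/1.25,v/1.25,z),0)[:2]
for n,u,v,z in [("markA",270,308,5),("markA_w",260,330,5),("markA_b",283,286,5),("markB",274,200,5),("vblack",305,270,50),("vblue",397,231,50),("vgrey",513,231,50),("fblue",438,236,8),("fwhite",474,232,8),("syr",350,252,9),("syrtip",371,263,9),("syrplunger",327,241,9),("usb",408,262,5),("hotplate TL",249,345,60),("TR",308,348,60),("timer",254,260,20)]: print(n,P(t,u,v,z))
for n,u,v,z in [("vblack",377,321,54),("vblue",368,238,54),("vgrey",408,182,54),("fblue",388,234,10),("fwhite",395,215,10),("syr",371,297,9),("markw",452,419,5),("markb",387,371,5),("hot near top",485,345,0),]: print("side",n,P(s,u,v,z))
def tray(S,lo,hi,z):
    hsv=cv2.cvtColor(S["color"],cv2.COLOR_RGB2HSV); m=cv2.inRange(hsv,lo,hi)
    m=cv2.morphologyEx(m,cv2.MORPH_CLOSE,np.ones((9,9)))
    c=max(cv2.findContours(m,0,1)[0],key=cv2.contourArea)
    w=np.array([onz(S,*p[0],z)[:2] for p in c],np.float32)
    return cv2.minAreaRect(w)
for n,S in(("t",t),("s",s)):
    print(n,"green",tray(S,(45,120,80),(85,255,255),8),"yellow",tray(S,(25,150,120),(34,255,255),8))
for n,S,u,v in(("green pad t",t,338,310),("yel pad t",t,447,303),("green pad s",s,447,323),("yel s",s,466,242)): print(n,P(S,u,v,3))
a=t["color"][150:290,180:330,::-1]; b=s["color"][130:350,140:380,::-1]
im=np.zeros((560,1180,3),np.uint8)
a=cv2.resize(a,None,fx=3,fy=3,interpolation=2)
b=cv2.resize(b,(458,420)) 
o=np.zeros((420,800,3),np.uint8); o[:,:342]=a[:420,:342]; o[:,342:]=b; cv2.imwrite("pics/crop1.png",o)
E
```

```text
markA [495. 431.]
markA_w [443. 454.]
markA_b [546. 400.]
markB [755. 424.]
vblack [580. 341.]
vblue [668. 128.]
vgrey [ 664. -143.]
fblue [661.  29.]
fwhite [670. -58.]
syr [625. 240.]
syrtip [598. 190.]
syrplunger [652. 295.]
usb [600. 102.]
hotplate TL [411. 465.]
TR [403. 332.]
timer [608. 466.]
side vblack [578. 353.]
side vblue [669. 132.]
side vgrey [ 662. -135.]
side fblue [659.  35.]
side fwhite [669. -50.]
side syr [625. 247.]
side markw [444. 456.]
side markb [549. 399.]
side hot near top [421. 301.]
t green ((475.6842956542969, 215.7969207763672), (152.21507263183594, 159.05081176757812), 28.177345275878906) yellow ((483.3182373046875, -43.723533630371094), (153.3197021484375, 161.4452667236328), 23.0001163482666)
s green ((475.2109375, 217.93289184570312), (152.15499877929688, 164.6294403076172), 28.27989959716797) yellow ((481.5299377441406, -41.21758270263672), (152.2091064453125, 171.31097412109375), 22.740253448486328)
green pad t [488. 270.]
yel pad t [500.  11.]
green pad s [487. 270.]
yel s [499.   9.]
```

View pics/crop1.png

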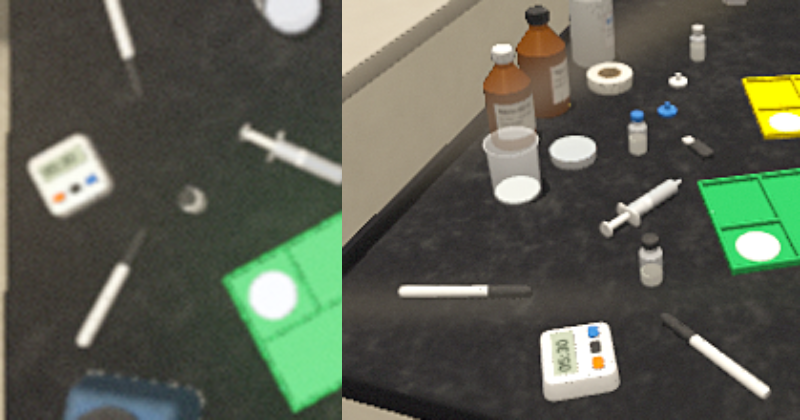

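```bash
cat >> h.py <<'E'
def head():
    r=R.from_rotvec(get_obs()["ee_rot"]).as_matrix(); return np.degrees(np.arctan2(r[1,0],r[0,0]))
def go(*wps):
    "wps: (x,y,z,jawheading) -> dx dy dz yaw from the present pose"
    o=get_obs(); p=o["ee_pos"]; r=R.from_rotvec(o["ee_rot"]).as_matrix(); h=head()
    print("t",round(o["time_s"],2),"p",np.round(p,1),"jaw",round(h-90,1),"j",np.round(o["joints"],2),"F",np.round(o["ft_force"],1),"w",round(o["grip_width"],3))
    for w in wps:
        d=r.T@(np.array(w[:3])-p)/1000; y=-((w[3]+90-h+90)%180-90) if w[3] is not None else 0
        print(w,"->",np.round(d,3),"yaw",round(y,1),"dist",round(np.linalg.norm(d)*1000))
E
python3 - <<'E'
from h import *
go((240,-330,260,-68),(400,-50,260,-68),(625,243,200,-27.2))
E
```

```text
t 0.1 p [ 183.8 -464.4  230.5] jaw -68.4 j [-1.19  0.24  0.    1.34 -0.    1.57] F [0.4 0.1 0.7] w 1.002
(240, -330, 260, -68) -> [ 0.102 -0.104 -0.029] yaw -0.4 dist 149
(400, -50, 260, -68) -> [ 0.354 -0.306 -0.029] yaw -0.4 dist 468
(625, 243, 200, -27.2) -> [ 0.671 -0.495  0.031] yaw -41.2 dist 834
```

>>> jog_arm(commands="0 0.102 -0.104 -0.029 0; 0 0.102 -0.104 -0.029 0; 0 0.102 -0.104 -0.029 0; 0 0.354 -0.306 -0.029 0; 0 0.354 -0.306 -0.029 0", newtons=30)

```text
time_s: 0.6
ee_pos: [290.4, -242.2, 260.5]
ee_rot: [3.086, 0.586, 0.001]
ft_force: [1.7, -1.3, -0.7]
grip_width: 1.004
```

```bash
python3 - <<'E'
from h import *
go((400,-50,260,-68),(625,243,200,-27.2))
E
```

```text
t 0.6 p [ 290.4 -242.2  260.5] jaw -68.5 j [-0.7  -0.02 -0.21  1.37  0.    2.07] F [ 1.7 -1.3 -0.7] w 1.004
(400, -50, 260, -68) -> [ 0.172 -0.139  0.   ] yaw -0.5 dist 221
(625, 243, 200, -27.2) -> [ 0.489 -0.329  0.061] yaw -41.3 dist 592
```

>>> jog_arm(commands="0 0.489 -0.329 0 -41.3; 0 0.489 -0.329 0 -41.3; 0 0.489 -0.329 0 -41.3; 0 0.489 -0.329 0.061 -41.3; 0 0.489 -0.329 0.061 -41.3")

```text
time_s: 1.1
ee_pos: [431.8, -36.5, 246.4]
ee_rot: [2.675, 1.646, 0.001]
ft_force: [0.2, -0.5, 1.3]
grip_width: 0.999
```

```bash
python3 - <<'E'
from h import *
go((625,243,200,-27.2))
E
```

```text
t 1.1 p [431.8 -36.5 246.4] jaw -26.8 j [-0.08  0.1  -0.13  1.34 -0.    1.95] F [ 0.2 -0.5  1.3] w 0.999
(625, 243, 200, -27.2) -> [0.337 0.046 0.046] yaw 0.4 dist 343
```

>>> jog_arm(commands="0 0.337 0.046 0.046 0; 0 0.337 0.046 0.046 0; 0 0.337 0.046 0.046 0; 0 0.337 0.046 0.046 0; 0 0.337 0.046 0.046 0")

```text
time_s: 1.6
ee_pos: [573.3, 166.6, 212.1]
ee_rot: [-2.68, -1.639, 0.002]
ft_force: [0.8, -1.1, 0.6]
grip_width: 0.998
```

>>> jog_arm(commands="0 0.092 0.013 0.013 0; 0 0.092 0.013 0.013 0; 0 0.092 0.013 0.013 0; 0 0.092 0.013 0.013 0; 0 0.092 0.013 0.013 0")

```text
time_s: 2.1
ee_pos: [625.7, 239.8, 200.0]
ee_rot: [2.681, 1.638, -0.002]
ft_force: [0.1, -0.2, 0.1]
grip_width: 0.995
```

```bash
python3 - <<'E'
from h import *
go((625,243,200,-27.2))
s=snap("wrist","w1.png"); print(s["camera_matrix"][0],s["origin"],s["orientation"],s["k1"])
print(proj(s,(625,243,9)),proj(s,(598,190,9)))
E
```

```text
t 2.1 p [625.7 239.8 200. ] jaw -27.1 j [ 0.37  0.61  0.48  1.45 -0.    2.41] F [ 0.1 -0.2  0.1] w 0.995
(625, 243, 200, -27.2) -> [ 0.003 -0.002  0.   ] yaw 0.1 dist 3
[276.38168782   0.         319.88804772] [655.83175572 298.95288114 342.62689536] [ 2.80321535 -0.67707104 -0.08985684] -0.04875802988068931
(np.float64(318.3499776089758), np.float64(178.50143701668708)) (np.float64(318.5486029761705), np.float64(224.1925403403026))
```

View pics/w1.png

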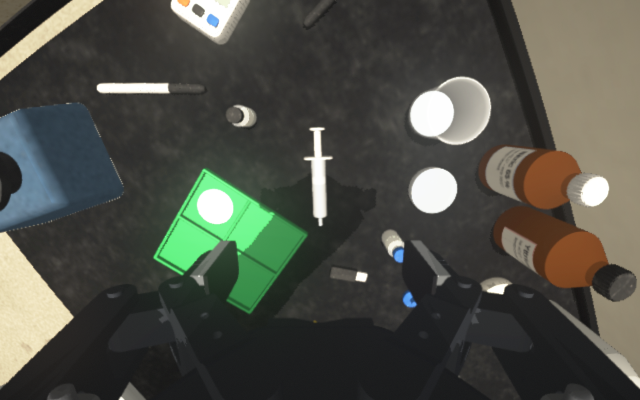

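Wrist view: syringe from (317,128) to (321,225), black vial's cap at (234,116), marker from (97,88) to (204,89), green tray around (230,240), pad at (215,206).

```bash
python3 - <<'E'
from h import *
s=load("w1")
for n,u,v,z in [("plunger",317.5,128,9),("tip",321,225,9),("markw",98,88,5),("markb",204,89,5),("vb base?",246,117,8),("vb cap",235,116,54),("pad",215,206,3),("hot corner",124,193,0),("hot c2",81,103,0),("vialblue cap",400,256,54),("fblue",410,299,8)]: print(n,np.round(onz(s,u,v,z)))
hsv=cv2.cvtColor(s["color"],cv2.COLOR_RGB2HSV); m=cv2.inRange(hsv,(45,120,40),(85,255,255))
m=cv2.morphologyEx(m,cv2.MORPH_CLOSE,np.ones((9,9)))
# white blob of syringe
g=cv2.inRange(s["color"],(140,140,140),(255,255,255))[120:232,300:340]
y,x=np.nonzero(g); w=np.array([onz(s,a+300,b+120,9)[:2] for a,b in zip(x,y)]).astype(np.float32)
print(cv2.minAreaRect(w), cv2.fitLine(w,2,0,.01,.01).ravel())
go((625,243,3,-27.2))
E
```

```text
plunger [652. 297.   9.]
tip [600. 188.   9.]
markw [442. 460.   5.]
markb [555. 397.   5.]
vb base? [583. 347.   8.]
vb cap [584. 346.  54.]
pad [489. 271.   3.]
hot corner [389. 341.   0.]
hot c2 [409. 459.   0.]
vialblue cap [671. 127.  54.]
fblue [661.  31.   8.]
((622.5026245117188, 245.25692749023438), (121.6219253540039, 32.35148620605469), 57.499935150146484) [4.280528e-01 9.037537e-01 6.255745e+02 2.445830e+02]
t 2.15 p [625.9 239.5 200.9] jaw -27.2 j [ 0.37  0.61  0.48  1.45 -0.    2.41] F [-0.6  0.8  0.5] w 0.999
(625, 243, 3, -27.2) -> [ 0.003 -0.002  0.198] yaw 0.0 dist 198
```

>>> jog_arm(commands="0 0.003 -0.001 0.170 -1.8; 0 0.003 -0.001 0.170 -1.8; 0 0.003 -0.001 0.170 -1.8; 0 0.003 -0.001 0.170 -1.8; 0 0.003 -0.001 0.196 -1.8")

```text
time_s: 2.65
ee_pos: [626.5, 242.3, 4.6]
ee_rot: [2.656, 1.678, 0.002]
ft_force: [0.5, 0.5, -0.4]
grip_width: 1.0
```

>>> jog_arm(commands="0 0 0 0.003 0; 0.5 0 0 0.003 0; 1 0 0 0.003 0; 1 0 0 0.003 0; 1 0 0 0.003 0")

```text
time_s: 3.15
ee_pos: [627.8, 244.1, 2.9]
ee_rot: [2.654, 1.68, 0.005]
ft_force: [0.8, 0.2, 0.2]
grip_width: 0.329
```

>>> jog_arm(commands="1 0 0 0 0; 1 0 0 0 0; 1 0 0 0 0; 1 0 0 -0.03 0; 1 0 0 -0.05 0")

```text
time_s: 3.65
ee_pos: [626.5, 243.8, 51.5]
ee_rot: [-2.654, -1.681, 0.001]
ft_force: [0.1, -1.2, 0.2]
grip_width: 0.189
```

```bash
python3 - <<'E'
from h import *
go((443.8,200,80,28.2),(443.8,200,7,28.2))
s=snap("side","s2.png")
E
```

```text
t 3.65 p [626.5 243.8  51.5] jaw -25.3 j [0.37 0.7  0.25 1.12 0.   2.38] F [ 0.1 -1.2  0.2] w 0.189
(443.8, 200, 80, 28.2) -> [-0.118 -0.146 -0.028] yaw -53.5 dist 190
(443.8, 200, 7, 28.2) -> [-0.118 -0.146  0.045] yaw -53.5 dist 193
```

>>> jog_arm(commands="1 -0.118 -0.146 -0.028 -53.5; 1 -0.118 -0.146 -0.028 -53.5; 1 -0.118 -0.146 -0.028 -53.5; 1 -0.118 -0.146 -0.028 -53.5; 1 -0.118 -0.146 -0.028 -53.5")

```text
time_s: 4.2
ee_pos: [437.1, 197.2, 78.1]
ee_rot: [-1.842, -2.539, 0.011]
ft_force: [0.8, -0.1, -0.8]
grip_width: 0.188
```

>>> jog_arm(commands="1 0 0 0 -10.6; 1 0 0 0 -10.6; 1 0 0 0 -10.6; 1 0 0 0 -10.6; 1 0 0 0 -10.6")

```text
time_s: 4.7
ee_pos: [444.3, 199.5, 78.8]
ee_rot: [-1.613, -2.696, 0.0]
ft_force: [0.5, -0.2, -0.7]
grip_width: 0.188
```

```bash
python3 - <<'E'
from h import *
s=snap("wrist","w2.png"); t=snap("side","s2.png")
go((443.8,200,30,28.2),(443.8,200,7,28.2))
for z in (3,): print("pad",0)
o=np.zeros((400,1000,3),np.uint8); a=s["color"][:,80:560,::-1]; b=cv2.resize(t["color"][100:350,180:430,::-1],(400,400))
cv2.imwrite("pics/c2.png",cv2.resize(np.hstack([a,b]),None,fx=.9,fy=.9))
E
```

```text
t 4.8 p [444.3 199.5  78.9] jaw 28.2 j [ 0.42  0.34 -0.28  0.95  0.    1.5 ] F [ 0.3  0.1 -1.2] w 0.192
(443.8, 200, 30, 28.2) -> [ 0.001 -0.     0.049] yaw 0.0 dist 49
(443.8, 200, 7, 28.2) -> [ 0.001 -0.     0.072] yaw 0.0 dist 72
pad 0
```

View pics/c2.png

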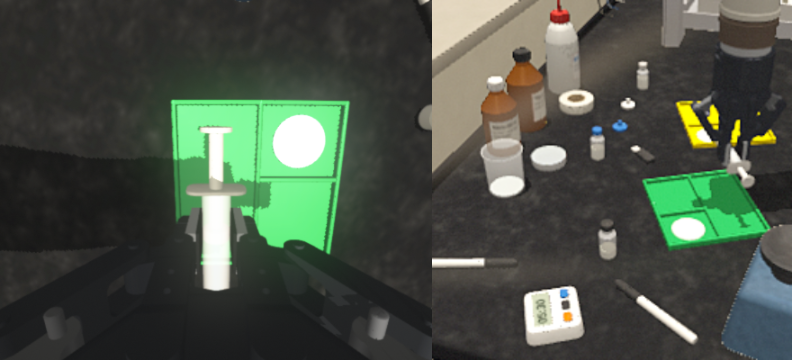

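Syringe is held square to the long compartment (crop: plunger at (215,130), compartment on the left of the tray). Lowering.

>>> jog_arm(commands="1 0 0 0.04 0; 1 0 0 0.06 0; 1 0 0 0.072 0; 1 0 0 0.072 0; 1 0 0 0.072 0")

```text
time_s: 5.3
ee_pos: [444.7, 199.7, 7.3]
ee_rot: [1.612, 2.696, 0.001]
ft_force: [-0.1, 0.1, -0.6]
grip_width: 0.189
```

>>> jog_arm(commands="0.7 0 0 0 0; 0.7 0 0 0 0; 0.7 0 0 0 0; 0.7 0 0 -0.02 0; 0.7 0 0 -0.07 0")

```text
time_s: 5.8
ee_pos: [440.8, 198.0, 74.3]
ee_rot: [-1.609, -2.692, 0.012]
ft_force: [1.1, 0.0, -0.1]
grip_width: 0.302
```

```bash
python3 - <<'E'
from h import *
go((583,346,120,-26.6),(583,346,18,-26.6),(583,346,120,28),(583,346,120,60))
s=snap("wrist","w3.png")
E
```

```text
t 5.8 p [440.8 198.   74.3] jaw 28.3 j [ 0.42  0.35 -0.29  0.95  0.    1.5 ] F [ 1.1  0.  -0.1] w 0.302
(583, 346, 120, -26.6) -> [ 0.063  0.195 -0.048] yaw 54.9 dist 210
(583, 346, 18, -26.6) -> [0.063 0.196 0.054] yaw 54.9 dist 213
(583, 346, 120, 28) -> [ 0.063  0.195 -0.048] yaw 0.3 dist 210
(583, 346, 120, 60) -> [ 0.063  0.195 -0.048] yaw -31.7 dist 210
```

View pics/w3.png

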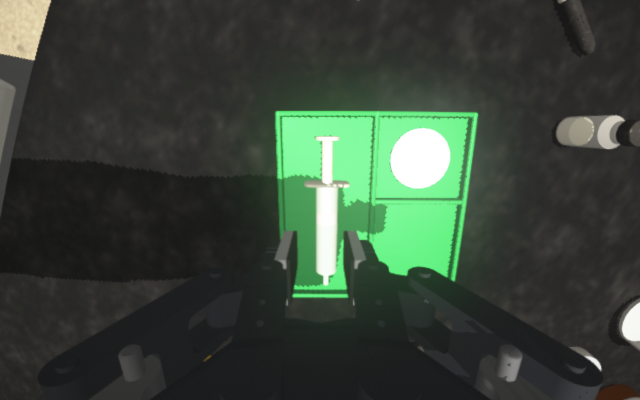

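>>> jog_arm(commands="0.3 0.063 0.195 -0.048 0; 0 0.063 0.195 -0.048 0; 0 0.063 0.195 -0.048 0; 0 0.063 0.195 -0.048 0; 0 0.063 0.195 -0.048 0")

```text
time_s: 6.35
ee_pos: [590.1, 351.8, 126.1]
ee_rot: [1.608, 2.696, 0.01]
ft_force: [0.4, -0.7, 0.2]
grip_width: 1.002
```

>>> jog_arm(commands="0 0 0 0 0; 0 0 0 0 0; 0 0 0 0 0; 0 0 0 0 0; 0 0 0 0 0")

```text
time_s: 6.85
ee_pos: [585.8, 346.6, 125.4]
ee_rot: [-1.613, -2.696, 0.0]
ft_force: [0.5, 0.5, 0.3]
grip_width: 1.001
```

```bash
python3 - <<'E'
from h import *
s=snap("wrist","w4.png")
print(proj(s,(582,346,54)),proj(s,(582,346,0)))
go((582,346,12,28))
E
```

```text
(np.float64(314.9038095567352), np.float64(207.83522844869051)) (np.float64(315.8669559001779), np.float64(192.12336585034865))
t 6.9 p [585.9 346.8 125.4] jaw 28.2 j [0.53 0.66 0.38 1.29 0.   1.61] F [ 0.  -0.2  0.5] w 0.997
(582, 346, 12, 28) -> [ 0.001 -0.004  0.113] yaw 0.2 dist 113
```

View pics/w4.png

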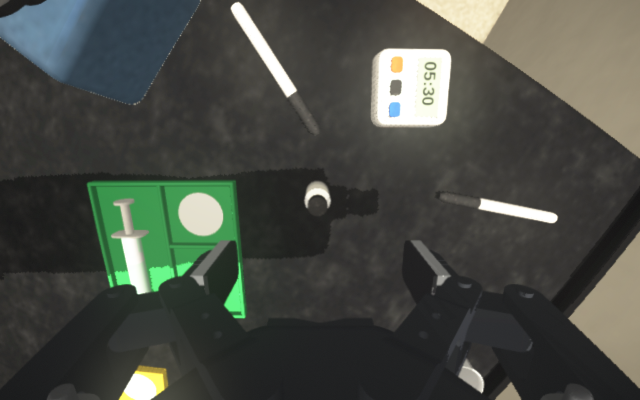

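Black cap at (317,205), within 3 px of prediction; marker A runs (237,8) to (316,130).

```bash
python3 - <<'E'
from h import *
s=load("w4")
p=onz(s,317.5,205,54); print(p, onz(s,236,7,6),onz(s,316,131,6), onz(s,138,104,0))
go((p[0],p[1],12,28.2))
E
```

```text
[582.72585892 349.10063966  54.        ] [445.67310488 458.03960121   6.        ] [554.23389549 398.64854881   6.        ] [393.69970691 342.27592647   0.        ]
t 6.9 p [585.9 346.8 125.4] jaw 28.2 j [0.53 0.66 0.38 1.29 0.   1.61] F [ 0.  -0.2  0.5] w 0.997
(np.float64(582.7258589184107), np.float64(349.10063966213187), 12, 28.2) -> [ 0.004 -0.002  0.113] yaw 0.0 dist 113
```

>>> jog_arm(commands="0 0.003 -0.003 0.04 0; 0 0.003 -0.003 0.08 0; 0 0.003 -0.003 0.113 0; 0 0.003 -0.003 0.113 0; 0.3 0.003 -0.003 0.113 0")

```text
time_s: 7.4
ee_pos: [581.9, 348.3, 12.2]
ee_rot: [-1.612, -2.696, 0.002]
ft_force: [0.5, -0.2, 0.7]
grip_width: 0.855
```

>>> jog_arm(commands="0.5 0 0 0 0; 0.6 0 0 0 0; 0.7 0 0 0 0; 1 0 0 0 0; 1 0 0 0 0")

```text
time_s: 7.9
ee_pos: [583.2, 349.2, 14.0]
ee_rot: [1.611, 2.695, 0.004]
ft_force: [-0.2, -0.4, 5.6]
grip_width: 0.245
```

>>> jog_arm(commands="1 0 0 0 0; 1 0 0 0 0; 1 0 0 -0.01 0; 1 0 0 -0.04 0; 1 0 0 -0.06 0")

```text
time_s: 8.4
ee_pos: [582.3, 348.6, 73.6]
ee_rot: [1.612, 2.696, 0.0]
ft_force: [1.2, 1.0, 0.7]
grip_width: 0.249
```

```bash
python3 - <<'E'
from h import *
go((487.5,270.7,72,28.2),(487.5,270.7,16,28.2))
E
```

```text
t 8.4 p [582.3 348.6  73.6] jaw 28.3 j [0.54 0.69 0.3  1.18 0.   1.62] F [1.2 1.  0.7] w 0.249
(487.5, 270.7, 72, 28.2) -> [-0.024 -0.12   0.002] yaw 0.1 dist 123
(487.5, 270.7, 16, 28.2) -> [-0.024 -0.12   0.058] yaw 0.1 dist 136
```

>>> jog_arm(commands="1 -0.008 -0.04 0 0; 1 -0.016 -0.08 0 0; 1 -0.024 -0.12 0.002 0; 1 -0.024 -0.12 0.002 0; 1 -0.024 -0.12 0.002 0")

```text
time_s: 8.9
ee_pos: [486.9, 269.9, 70.4]
ee_rot: [-1.612, -2.696, 0.001]
ft_force: [0.7, -1.2, 0.2]
grip_width: 0.249
```

```bash
python3 - <<'E'
from h import *
s=snap("wrist","w5.png"); t=snap("side","s5.png")
go((487.5,270.7,17,28.2))
cv2.imwrite("pics/c5.png",np.hstack([s["color"][80:400,120:520,::-1],cv2.resize(t["color"][160:320,250:450,::-1],(400,320))]))
E
```

```text
t 9.0 p [489.5 271.6  71.1] jaw 28.3 j [ 0.51  0.47 -0.1   1.    0.    1.58] F [ 0.2  0.2 -0.1] w 0.246
(487.5, 270.7, 17, 28.2) -> [ 0.    -0.002  0.054] yaw 0.1 dist 54
```

View pics/c5.png

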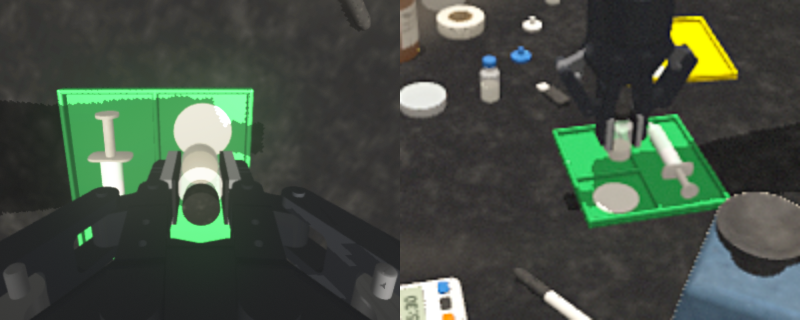

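Vial upright in the grip above the pad. Lowering.

>>> jog_arm(commands="1 0 -0.002 0.03 0; 1 0 -0.002 0.045 0; 1 0 -0.002 0.052 0; 1 0 -0.002 0.054 0; 1 0 -0.002 0.054 0")

```text
time_s: 9.5
ee_pos: [487.4, 270.6, 16.9]
ee_rot: [1.611, 2.696, 0.002]
ft_force: [-0.2, 1.0, 0.1]
grip_width: 0.245
```

```bash
python3 - <<'E'
from h import *
go((487.5,270.7,16,28.2))
E
```

```text
t 9.5 p [487.4 270.6  16.9] jaw 28.3 j [ 0.51  0.53 -0.16  0.88  0.    1.58] F [-0.2  1.   0.1] w 0.245
(487.5, 270.7, 16, 28.2) -> [0.    0.    0.001] yaw 0.1 dist 1
```

>>> jog_arm(commands="1 0 0 0.0015 0; 1 0 0 0.0015 0; 0.65 0 0 0.0015 0; 0.6 0 0 0.0015 0; 0.5 0 0 0.0015 0")

```text
time_s: 10.0
ee_pos: [486.6, 270.0, 14.6]
ee_rot: [1.612, 2.696, 0.001]
ft_force: [-0.3, -0.3, -0.2]
grip_width: 0.498
```

>>> jog_arm(commands="0.45 0 0 0 0; 0.45 0 0 -0.03 0; 0.45 0 0 -0.08 0; 0.3 0 0 -0.11 0; 0 0 0 -0.11 0")

```text
time_s: 10.5
ee_pos: [489.5, 271.5, 129.9]
ee_rot: [1.609, 2.692, 0.014]
ft_force: [-0.1, 1.2, -0.2]
grip_width: 0.851
```

```bash
python3 - <<'E'
from h import *
go((661,31,140,28.2),(661,31,140,-61.8))
s=snap("top","t6.png"); a=s["color"][200:300,240:440,::-1]
t=snap("side","s6.png"); 
cv2.imwrite("pics/c6.png",np.vstack([cv2.resize(a,(600,300)),cv2.resize(t["color"][150:300,250:450,::-1],(600,300))[:300]]))
E
```

```text
t 10.5 p [489.5 271.5 129.9] jaw 28.3 j [ 0.51  0.41 -0.02  1.12 -0.    1.58] F [-0.1  1.2 -0.2] w 0.851
(661, 31, 140, 28.2) -> [-0.293  0.037 -0.01 ] yaw 0.1 dist 296
(661, 31, 140, -61.8) -> [-0.293  0.037 -0.01 ] yaw -89.9 dist 296
```

View pics/c6.png

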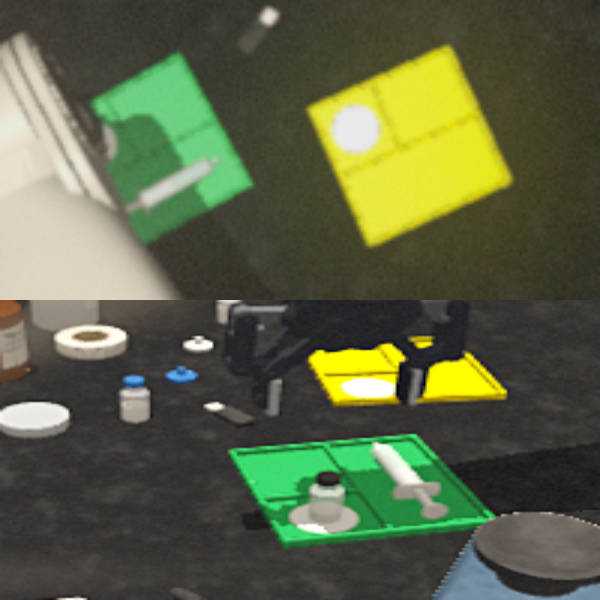

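Black vial stands on the green pad, syringe in place. Next the blue filter.

>>> jog_arm(commands="0 -0.293 0.037 -0.01 -89.9; 0 -0.293 0.037 -0.01 -89.9; 0 -0.293 0.037 -0.01 -89.9; 0 -0.293 0.037 -0.01 -89.9; 0 -0.293 0.037 -0.01 -89.9")

```text
time_s: 11.1
ee_pos: [623.7, 74.5, 130.2]
ee_rot: [-0.557, -3.088, 0.002]
ft_force: [0.4, 1.3, -0.8]
grip_width: 1.0
```

```bash
python3 - <<'E'
from h import *
go((661,31,130,-61.8))
E
```

```text
t 11.1 p [623.7  74.5 130.2] jaw 69.6 j [0.12 0.55 0.21 1.23 0.   0.48] F [ 0.4  1.3 -0.8] w 1.0
(661, 31, 130, -61.8) -> [-0.05  -0.028  0.   ] yaw -48.6 dist 57
```

>>> jog_arm(commands="0.3 -0.05 -0.028 0 -48.6; 0.3 -0.05 -0.028 0 -48.6; 0.3 -0.05 -0.028 0 -48.6; 0.3 -0.05 -0.028 0 -48.6; 0.3 -0.05 -0.028 0 -48.6")

```text
time_s: 11.6
ee_pos: [659.7, 31.6, 129.6]
ee_rot: [0.611, -3.077, -0.001]
ft_force: [0.4, -0.5, -0.3]
grip_width: 0.704
```

>>> jog_arm(commands="0.3 0 0 0 -5.6; 0.3 0 0 0 -5.6; 0.3 0 0 0 -5.6; 0.3 0 0 0 -5.6; 0.3 0 0 0 -5.6")

```text
time_s: 12.1
ee_pos: [660.8, 32.1, 132.2]
ee_rot: [0.752, -3.05, -0.0]
ft_force: [-0.5, 0.5, 0.5]
grip_width: 0.697
```

```bash
python3 - <<'E'
from h import *
s=snap("wrist","w7.png")
hsv=cv2.cvtColor(s["color"],cv2.COLOR_RGB2HSV); m=cv2.inRange(hsv,(100,120,60),(125,255,255))
n,l,st,c=cv2.connectedComponentsWithStats(m)
for i in range(1,n):
    if st[i,4]>25: print(st[i],c[i],onz(s,*c[i],6))
print(proj(s,(661,31,6)))
go((661,31,2,-61.8))
E
```

```text
[302 180  26  26 551] [314.66969147 192.54264973] [663.14493454  28.04262685   6.        ]
(np.float64(318.28187573686694), np.float64(192.03317744913636))
t 12.15 p [660.9  32.2 132.4] jaw -242.3 j [ 0.05  0.62  0.32  1.28 -0.   -0.44] F [-0.6  0.5  0.6] w 0.702
(661, 31, 2, -61.8) -> [ 0.    -0.001  0.13 ] yaw -0.5 dist 130
```

View pics/w7.png

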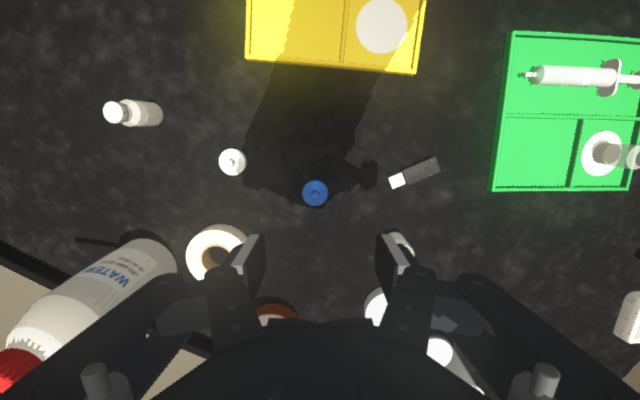

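>>> jog_arm(commands="0.3 0.003 0.004 0.04 0; 0.4 0.003 0.004 0.08 0; 0.4 0.003 0.004 0.12 0; 0.4 0.003 0.004 0.13 0; 0.4 0.003 0.004 0.13 0")

```text
time_s: 12.65
ee_pos: [654.9, 34.2, 0.9]
ee_rot: [0.752, -3.046, -0.001]
ft_force: [-0.7, 0.3, 0.5]
grip_width: 0.599
```

```bash
python3 - <<'E'
from h import *
go((663,28,2,-61.8))
E
```

```text
t 12.65 p [654.9  34.2   0.9] jaw -242.3 j [ 0.05  0.72  0.14  1.   -0.   -0.43] F [-0.7  0.3  0.5] w 0.599
(663, 28, 2, -61.8) -> [-0.004 -0.009 -0.001] yaw -0.5 dist 10
```

>>> jog_arm(commands="0.4 -0.004 -0.009 -0.001 0; 0.4 -0.004 -0.009 -0.001 0; 0.6 -0.004 -0.009 -0.001 0; 1 -0.004 -0.009 -0.001 0; 1 -0.004 -0.009 -0.001 0")

```text
time_s: 13.15
ee_pos: [665.5, 27.8, 6.5]
ee_rot: [-0.752, 3.047, -0.002]
ft_force: [-1.9, -1.3, 7.8]
grip_width: 0.235
```

>>> jog_arm(commands="1 0 0 0 0; 1 0 0 0 0; 1 0 0 -0.01 0; 1 0 0 -0.05 0; 1 0 0 -0.07 0")

```text
time_s: 13.65
ee_pos: [665.2, 28.4, 76.9]
ee_rot: [-0.753, 3.047, -0.001]
ft_force: [0.6, -0.7, 0.4]
grip_width: 0.211
```

```bash
python3 - <<'E'
from h import *
go((522.8,204.9,80,-61.8),(522.8,204.9,6,-61.8))
E
```

```text
t 13.65 p [665.2  28.4  76.9] jaw -242.2 j [ 0.04  0.66  0.25  1.16  0.   -0.44] F [ 0.6 -0.7  0.4] w 0.211
(522.8, 204.9, 80, -61.8) -> [ 0.044  0.223 -0.004] yaw -0.4 dist 227
(522.8, 204.9, 6, -61.8) -> [0.044 0.223 0.07 ] yaw -0.4 dist 238
```

```bash
python3 - <<'E'
from h import *
s=snap("wrist","w8.png"); t=snap("side","s8.png")
u,v=map(int,proj(t,(665,28,60)));print(u,v)
cv2.imwrite("pics/c8.png",np.hstack([s["color"][100:400,120:520,::-1],cv2.resize(t["color"][v-45:v+45,u-60:u+60,::-1],(400,300))]))
E
```

```text
308 168
```

View pics/c8.png

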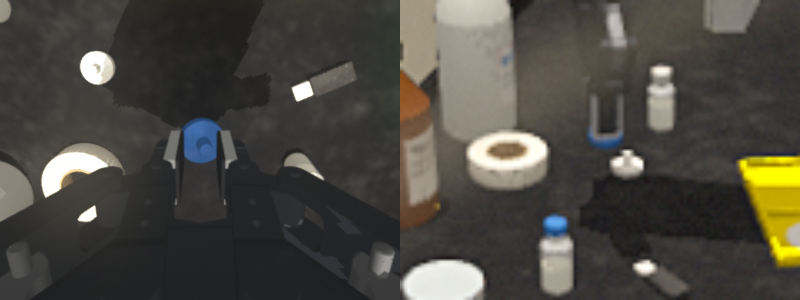

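Filter is held flat but at the very fingertips, about 8 mm off towards tool +x (crop (202,140)). It is firm enough to carry gently, so I'll compensate for the offset.

>>> jog_arm(commands="1 0.007 0.030 -0.01 0; 1 0.013 0.065 -0.01 0; 1 0.02 0.10 -0.01 0; 1 0.026 0.135 -0.01 0; 1 0.032 0.17 -0.01 0")

```text
time_s: 14.25
ee_pos: [554.9, 164.5, 82.8]
ee_rot: [0.753, -3.048, -0.0]
ft_force: [0.1, 0.6, 0.1]
grip_width: 0.21
```

```bash
python3 - <<'E'
from h import *
go((530,209,60,-61.8),(530,209,10,-61.8))
E
```

```text
t 14.25 p [554.9 164.5  82.8] jaw -242.3 j [ 0.29  0.5  -0.02  1.06  0.   -0.2 ] F [0.1 0.6 0.1] w 0.21
(530, 209, 60, -61.8) -> [0.001 0.051 0.023] yaw -0.5 dist 56
(530, 209, 10, -61.8) -> [0.001 0.051 0.073] yaw -0.5 dist 89
```

>>> jog_arm(commands="1 0.001 0.025 0 0; 1 0.001 0.051 0 0; 1 0.001 0.051 0.025 0; 1 0.001 0.051 0.045 0; 1 0.001 0.051 0.055 0")

```text
time_s: 14.75
ee_pos: [529.8, 208.0, 26.2]
ee_rot: [0.754, -3.045, 0.001]
ft_force: [-0.1, -0.4, -0.4]
grip_width: 0.211
```

```bash
python3 - <<'E'
from h import *
s=snap("wrist","w9.png")
hsv=cv2.cvtColor(s["color"],cv2.COLOR_RGB2HSV); m=cv2.inRange(hsv,(100,120,40),(125,255,255))
n,l,st,c=cv2.connectedComponentsWithStats(m)
for i in range(1,n):
    if st[i,4]>100: print(st[i],c[i],onz(s,*c[i],20))
go((530,209,10,-61.8))
E
```

```text
[ 303  219   38   43 1326] [320.21719457 239.913273  ] [528.89445136 208.39150317  20.        ]
t 14.8 p [529.4 207.6  25.1] jaw -242.2 j [ 0.37  0.55 -0.11  0.92  0.   -0.11] F [-0.1  0.5 -1.1] w 0.211
(530, 209, 10, -61.8) -> [-0.001  0.001  0.015] yaw -0.4 dist 15
```

>>> jog_arm(commands="1 0.004 0.001 0.007 0; 1 0.004 0.001 0.011 0; 1 0.004 0.001 0.013 0; 1 0.004 0.001 0.015 0; 1 0.004 0.001 0.015 0")

```text
time_s: 15.3
ee_pos: [528.4, 207.4, 13.8]
ee_rot: [-0.753, 3.049, 0.0]
ft_force: [-0.1, 0.9, -0.5]
grip_width: 0.212
```

>>> jog_arm(commands="1 0 0 0.001 0; 1 0 0 0.002 0; 1 0 0 0.002 0; 1 0 0 0.002 0; 1 0 0 0.002 0")

```text
time_s: 15.8
ee_pos: [528.6, 207.5, 12.3]
ee_rot: [-0.753, 3.049, 0.0]
ft_force: [-0.4, -0.9, 3.8]
grip_width: 0.212
```

Contact felt at z≈12; releasing.

>>> jog_arm(commands="1 0 0 -0.001 0; 0.7 0 0 -0.001 0; 0.6 0 0 -0.001 0; 0.55 0 0 -0.001 0; 0.55 0 0 -0.01 0")

```text
time_s: 16.3
ee_pos: [526.6, 206.9, 20.3]
ee_rot: [0.753, -3.046, 0.001]
ft_force: [0.0, -0.1, -0.4]
grip_width: 0.445
```

>>> jog_arm(commands="0.5 0 0 -0.03 0; 0.4 0 0 -0.07 0; 0 0 0 -0.12 0; 0 0 0 -0.12 0; 0 0 0 -0.12 0")

```text
time_s: 16.8
ee_pos: [529.4, 207.9, 144.0]
ee_rot: [-0.752, 3.045, 0.001]
ft_force: [0.7, 0.2, 0.0]
grip_width: 1.001
```

```bash
python3 - <<'E'
from h import *
s=snap("wrist","w10.png")
hsv=cv2.cvtColor(s["color"],cv2.COLOR_RGB2HSV); m=cv2.inRange(hsv,(100,120,40),(125,255,255))
n,l,st,c=cv2.connectedComponentsWithStats(m)
for i in range(1,n):
    if st[i,4]>100: print(st[i],c[i],onz(s,*c[i],8))
go((499.5,428.5,150,61.3),(499.5,428.5,2,61.3))
cv2.imwrite("pics/w10.png",s["color"][:,:,::-1])
E
```

```text
[309 175  24  24 444] [320.69144144 186.69594595] [526.17288365 207.60634773   8.        ]
t 16.85 p [528.1 207.4 142.1] jaw -242.2 j [ 0.37  0.42  0.03  1.17  0.   -0.11] F [-0.2  0.2 -0.7] w 1.001
(499.5, 428.5, 150, 61.3) -> [-0.078  0.209 -0.008] yaw 56.5 dist 223
(499.5, 428.5, 2, 61.3) -> [-0.078  0.209  0.14 ] yaw 56.5 dist 263
```

View pics/w10.png

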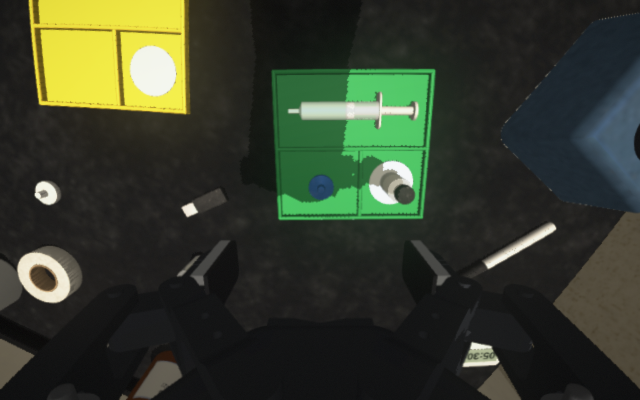

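Blue filter lies flat in the bare square at (321,187), black vial upright, syringe in place. Now the marker.

>>> jog_arm(commands="0 -0.078 0.209 -0.008 56.5; 0 -0.078 0.209 -0.008 56.5; 0 -0.078 0.209 -0.008 56.5; 0 -0.078 0.209 -0.008 56.5; 0 -0.078 0.209 -0.008 56.5")

```text
time_s: 17.35
ee_pos: [497.6, 431.4, 147.0]
ee_rot: [-0.393, -3.114, 0.003]
ft_force: [0.9, 0.6, 0.3]
grip_width: 1.002
```

```bash
python3 - <<'E'
from h import *
go((499.5,428.5,150,61.3),(499.5,428.5,2,61.3))
E
```

```text
t 17.35 p [497.6 431.4 147. ] jaw 75.6 j [0.71 0.6  0.34 1.31 0.   0.97] F [0.9 0.6 0.3] w 1.002
(499.5, 428.5, 150, 61.3) -> [-0.003 -0.002 -0.003] yaw 14.3 dist 5
(499.5, 428.5, 2, 61.3) -> [-0.003 -0.002  0.145] yaw 14.3 dist 145
```

>>> jog_arm(commands="0 0 0 0 14.3; 0 0 0 0 14.3; 0 0 0 0 14.3; 0 0 0 0 14.3; 0 0 0 0 14.3")

```text
time_s: 17.85
ee_pos: [499.6, 428.0, 148.8]
ee_rot: [-0.772, -3.044, 0.002]
ft_force: [-0.6, -0.6, -0.0]
grip_width: 1.003
```

```bash
python3 - <<'E'
from h import *
s=snap("wrist","w11.png")
g=cv2.inRange(s["color"],(150,150,150),(255,255,255))
n,l,st,c=cv2.connectedComponentsWithStats(g)
for i in range(1,n):
    if st[i,4]>100: 
        y,x=np.nonzero(l==i); w=np.array([onz(s,a,b,5)[:2] for a,b in zip(x,y)],np.float32); print(st[i],cv2.minAreaRect(w))
print(proj(s,(445.7,458,5)),proj(s,(554,398.6,5)),proj(s,(499.5,428.5,5)))
go((499.5,428.5,2,61.3))
E
```

```text
[  351     0   180   197 20630] ((463.96514892578125, 590.05224609375), (215.33543395996094, 105.04248809814453), 0.0528581477701664)
[315 128  11  84 758] ((482.84149169921875, 437.6973876953125), (10.291664123535156, 87.48716735839844), 61.79716110229492)
[  96  199   49   86 1220] ((442.634521484375, 188.6473846435547), (34.62275314331055, 123.49717712402344), 21.655778884887695)
[ 364  220   74   72 1914] ((613.3848266601562, 470.62738037109375), (70.26039123535156, 69.2372055053711), 29.504859924316406)
[ 169  226   46   43 1073] ((485.6713562011719, 265.68731689453125), (39.62849426269531, 59.183082580566406), 6.09012508392334)
[ 32 320  28  26 487] ((493.0980224609375, 10.732124328613281), (30.3463191986084, 47.4061279296875), 10.741777420043945)
(np.float64(320.23077955759913), np.float64(129.42736807238614)) (np.float64(319.6450601947922), np.float64(242.85830420539975)) (np.float64(319.93084793759124), np.float64(188.78953071578835))
t 17.9 p [499.7 428.1 149.1] jaw 61.5 j [0.71 0.6  0.34 1.31 0.   1.21] F [0.4 1.8 0.6] w 1.001
(499.5, 428.5, 2, 61.3) -> [0.    0.    0.147] yaw 0.2 dist 147
```

View pics/w11.png

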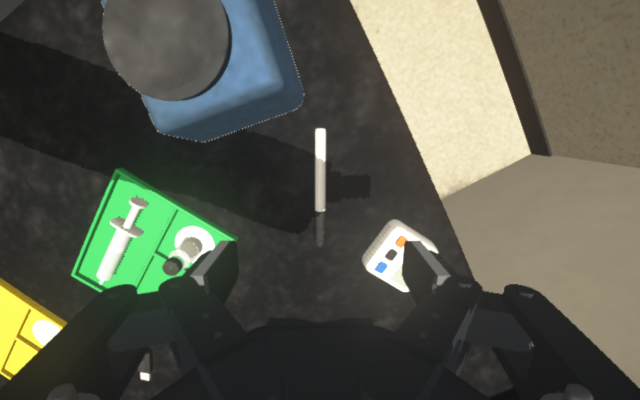

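Marker is centred under the tool at column 320, rows 128–245; clear of timer and hotplate.

>>> jog_arm(commands="0.3 0 0 0.045 0; 0.4 0 0 0.09 0; 0.4 0 0 0.13 0; 0.4 0 0 0.147 0; 0.4 0 0 0.147 0")

```text
time_s: 18.4
ee_pos: [498.7, 427.2, 0.0]
ee_rot: [-0.772, -3.043, 0.005]
ft_force: [-0.4, -1.1, -0.2]
grip_width: 0.598
```

```bash
python3 - <<'E'
from h import *
go((500.5,428.3,1.5,61.5))
E
```

```text
t 18.4 p [498.7 427.2   0. ] jaw 61.5 j [0.71 0.72 0.15 1.   0.   1.21] F [-0.4 -1.1 -0.2] w 0.598
(500.5, 428.3, 1.5, 61.5) -> [-0.001  0.002 -0.001] yaw 0.0 dist 3
```

>>> jog_arm(commands="0.5 -0.001 0 -0.002 0; 0.6 -0.001 0 -0.002 0; 0.75 -0.001 0 -0.002 0; 0.85 -0.001 0 -0.002 0; 1 -0.001 0 -0.002 0")

```text
time_s: 18.9
ee_pos: [501.0, 428.4, 5.6]
ee_rot: [0.773, 3.044, 0.001]
ft_force: [-0.0, -1.4, 3.1]
grip_width: 0.103
```

>>> jog_arm(commands="1 0 0 0 0; 1 0 0 0 0; 1 0 0 -0.01 0; 1 0 0 -0.05 0; 1 0 0 -0.08 0")

```text
time_s: 19.4
ee_pos: [500.4, 428.0, 85.6]
ee_rot: [-0.773, -3.044, 0.001]
ft_force: [0.2, 0.0, -0.1]
grip_width: 0.104
```

```bash
python3 - <<'E'
from h import *
go((480,190,100,22.9),(449.3,-56.5,90,22.9))
E
```

```text
t 19.4 p [500.4 428.   85.6] jaw 61.5 j [0.71 0.64 0.24 1.17 0.   1.2 ] F [ 0.2  0.  -0.1] w 0.104
(480, 190, 100, 22.9) -> [-0.096 -0.219 -0.014] yaw 38.6 dist 239
(449.3, -56.5, 90, 22.9) -> [-0.186 -0.45  -0.004] yaw 38.6 dist 487
```

>>> jog_arm(commands="1 -0.096 -0.219 -0.034 38.6; 1 -0.096 -0.219 -0.034 38.6; 1 -0.096 -0.219 -0.034 38.6; 1 -0.186 -0.45 -0.03 38.6; 1 -0.186 -0.45 -0.03 38.6")

```text
time_s: 19.9
ee_pos: [476.4, 179.2, 108.9]
ee_rot: [1.741, 2.615, 0.001]
ft_force: [0.6, -0.8, -0.1]
grip_width: 0.107
```

```bash
python3 - <<'E'
from h import *
go((449.3,-56.5,90,22.9))
E
```

```text
t 19.9 p [476.4 179.2 108.9] jaw 22.7 j [ 0.36  0.35 -0.19  1.04 -0.    1.53] F [ 0.6 -0.8 -0.1] w 0.107
(449.3, -56.5, 90, 22.9) -> [-0.207 -0.116  0.019] yaw -0.2 dist 238
```

>>> jog_arm(commands="1 -0.207 -0.116 0.019 0; 1 -0.207 -0.116 0.019 0; 1 -0.207 -0.116 0.019 0; 1 -0.207 -0.116 0.019 0; 1 -0.207 -0.116 0.019 0")

```text
time_s: 20.4
ee_pos: [449.6, -57.3, 89.5]
ee_rot: [1.738, 2.617, -0.0]
ft_force: [0.8, 0.4, 0.2]
grip_width: 0.106
```

>>> jog_arm(commands="1 0 0 0 0; 1 0 0 0 0; 1 0 0 0 0; 1 0 0 0 0; 1 0 0 0 0")

```text
time_s: 20.9
ee_pos: [450.7, -53.7, 89.4]
ee_rot: [1.733, 2.62, 0.0]
ft_force: [-0.2, -0.1, -0.2]
grip_width: 0.11
```

```bash
python3 - <<'E'
from h import *
s=snap("wrist","w12.png")
go((449.3,-56.5,10,22.9))
E
```

```text
t 20.95 p [450.6 -53.9  89.4] jaw 23.0 j [-0.12  0.27 -0.35  0.95  0.    1.05] F [-0.6  0.  -0.6] w 0.104
(449.3, -56.5, 10, 22.9) -> [-0.002 -0.002  0.079] yaw 0.1 dist 79
```

View pics/w12.png

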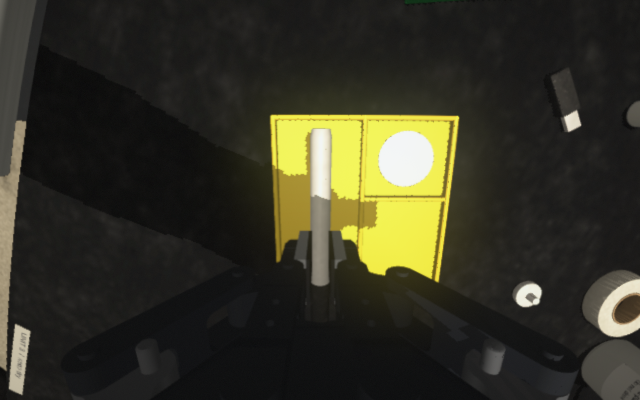

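Marker is held square over the yellow long compartment. Lowering.

>>> jog_arm(commands="1 -0.002 -0.002 0.04 0; 1 -0.002 -0.002 0.065 0; 1 -0.002 -0.002 0.076 0; 1 -0.002 -0.002 0.08 0; 1 -0.002 -0.002 0.081 0")

```text
time_s: 21.45
ee_pos: [449.5, -57.3, 8.6]
ee_rot: [-1.735, -2.619, 0.0]
ft_force: [-0.2, -0.1, -1.0]
grip_width: 0.106
```

```bash
python3 - <<'E'
from h import *
go((449.3,-56.5,8,22.9))
E
```

```text
t 21.45 p [449.5 -57.3   8.6] jaw 22.9 j [-0.13  0.38 -0.45  0.74  0.    1.04] F [-0.2 -0.1 -1. ] w 0.106
(449.3, -56.5, 8, 22.9) -> [0.001 0.    0.001] yaw 0.0 dist 1
```

>>> jog_arm(commands="1 0 0 0.002 0; 1 0 0 0.002 0; 0.85 0 0 0.002 0; 0.75 0 0 0.002 0; 0.7 0 0 0.002 0")

```text
time_s: 21.95
ee_pos: [450.1, -57.7, 6.9]
ee_rot: [1.735, 2.617, 0.001]
ft_force: [1.0, 0.0, 0.2]
grip_width: 0.299
```

>>> jog_arm(commands="0.7 0 0 0 0; 0.7 0 0 -0.03 0; 0.6 0 0 -0.08 0; 0.2 0 0 -0.13 0; 0 0 0 -0.14 0")

```text
time_s: 22.45
ee_pos: [453.2, -58.1, 152.0]
ee_rot: [1.731, 2.61, 0.007]
ft_force: [1.7, -0.3, 0.7]
grip_width: 0.727
```

```bash
python3 - <<'E'
from h import *
go((670,128,150,22.9),(670,128,150,80))
E
```

```text
t 22.45 p [453.2 -58.1 152. ] jaw 22.9 j [-0.13  0.2  -0.26  1.1  -0.    1.04] F [ 1.7 -0.3  0.7] w 0.727
(670, 128, 150, 22.9) -> [0.087 0.272 0.004] yaw -0.0 dist 286
(670, 128, 150, 80) -> [0.087 0.272 0.004] yaw -57.1 dist 286
```

>>> jog_arm(commands="0.2 0.087 0.272 0.004 68; 0.3 0.087 0.272 0.004 68; 0.3 0.087 0.272 0.004 68; 0.3 0.087 0.272 0.004 68; 0.3 0.087 0.272 0.004 68")

```text
time_s: 22.95
ee_pos: [639.1, 105.7, 142.0]
ee_rot: [-2.576, -1.798, 0.001]
ft_force: [0.3, -0.2, 0.2]
grip_width: 0.703
```

```bash
python3 - <<'E'
from h import *
go((670,128,150,-45))
E
```

```text
t 22.95 p [639.1 105.7 142. ] jaw -20.2 j [ 0.16  0.58  0.29  1.28 -0.    2.09] F [ 0.3 -0.2  0.2] w 0.703
(670, 128, 150, -45) -> [ 0.032  0.021 -0.008] yaw 24.8 dist 39
```

>>> jog_arm(commands="0.3 0.032 0.021 -0.008 24.8; 0.3 0.032 0.021 -0.008 24.8; 0.3 0.032 0.021 -0.008 24.8; 0.3 0.032 0.021 -0.008 24.8; 0.3 0.032 0.021 -0.008 24.8")

```text
time_s: 23.45
ee_pos: [668.2, 127.2, 150.0]
ee_rot: [-2.897, -1.215, 0.002]
ft_force: [0.2, 0.0, -0.4]
grip_width: 0.699
```

```bash
python3 - <<'E'
from h import *
s=snap("wrist","w13.png")
hsv=cv2.cvtColor(s["color"],cv2.COLOR_RGB2HSV); m=cv2.inRange(hsv,(100,120,60),(125,255,255))
n,l,st,c=cv2.connectedComponentsWithStats(m)
for i in range(1,n):
    if st[i,4]>25: print(st[i],c[i],onz(s,*c[i],52))
go((670,128,15,-45))
E
```

```text
[24  0 12  7 69] [30.02898551  2.46376812] [616.21508375 415.03877043  52.        ]
[315 189  18  18 253] [323.59683794 197.82608696] [672.1118344  126.97549746  52.        ]
[168 215  23  22 381] [178.87926509 225.7847769 ] [556.26859016 202.72693784  52.        ]
t 23.5 p [668.3 127.1 150.4] jaw -44.5 j [ 0.19  0.65  0.42  1.35 -0.    2.54] F [ 0.3 -0.4  0.6] w 0.701
(670, 128, 15, -45) -> [0.002 0.001 0.135] yaw 0.5 dist 135
```

View pics/w13.png

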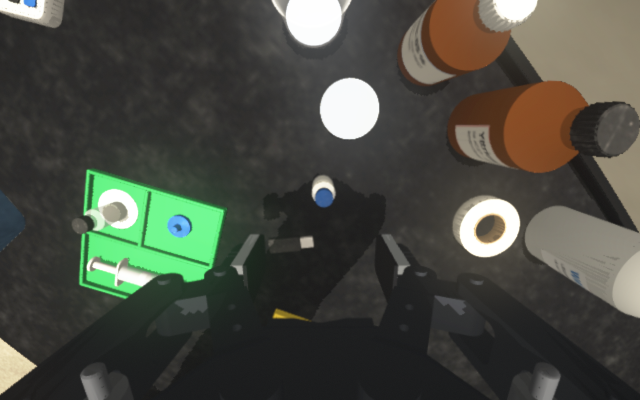

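Blue vial cap at (324,198), clear of stick (290,243) and lid (350,108).

>>> jog_arm(commands="0.3 0.002 0.002 0.045 0; 0.3 0.002 0.002 0.09 0; 0.3 0.002 0.002 0.125 0; 0.3 0.002 0.002 0.137 0; 0.3 0.002 0.002 0.137 0")

```text
time_s: 24.0
ee_pos: [669.6, 126.7, 11.8]
ee_rot: [-2.897, -1.212, 0.007]
ft_force: [-0.1, -0.1, -0.1]
grip_width: 0.698
```

```bash
python3 - <<'E'
from h import *
go((671,127.5,13,-45))
E
```

```text
t 24.0 p [669.6 126.7  11.8] jaw -44.6 j [0.19 0.75 0.25 1.07 0.   2.54] F [-0.1 -0.1 -0.1] w 0.698
(671, 127.5, 13, -45) -> [ 0.002  0.    -0.001] yaw 0.4 dist 2
```

>>> jog_arm(commands="0.5 0.001 0 -0.001 0; 0.6 0.001 0 -0.001 0; 0.7 0.001 0 -0.001 0; 1 0.001 0 -0.001 0; 1 0.001 0 -0.001 0")

```text
time_s: 24.5
ee_pos: [673.7, 128.4, 17.5]
ee_rot: [2.898, 1.211, 0.007]
ft_force: [-0.2, 0.0, 5.8]
grip_width: 0.249
```

>>> jog_arm(commands="1 0 0 0 0; 1 0 0 0 0; 1 0 0 -0.01 0; 1 0 0 -0.04 0; 1 0 0 -0.07 0")

```text
time_s: 25.0
ee_pos: [671.2, 127.8, 85.1]
ee_rot: [-2.898, -1.211, 0.004]
ft_force: [0.9, -0.8, -0.3]
grip_width: 0.249
```

```bash
python3 - <<'E'
from h import *
go((499.3,10.2,84,-45),(499.3,10.2,18,-45))
E
```

```text
t 25.0 p [671.2 127.8  85.1] jaw -44.6 j [ 0.19  0.69  0.33  1.21 -0.    2.54] F [ 0.9 -0.8 -0.3] w 0.249
(499.3, 10.2, 84, -45) -> [-0.204 -0.04   0.002] yaw 0.4 dist 208
(499.3, 10.2, 18, -45) -> [-0.204 -0.04   0.068] yaw 0.4 dist 219
```

>>> jog_arm(commands="1 -0.04 -0.008 0 0; 1 -0.08 -0.016 0 0; 1 -0.12 -0.024 0 0; 1 -0.165 -0.032 0 0; 1 -0.204 -0.04 0.002 0")

```text
time_s: 25.5
ee_pos: [498.6, 10.0, 83.6]
ee_rot: [2.898, 1.211, 0.001]
ft_force: [1.4, -1.1, 0.4]
grip_width: 0.242
```

>>> jog_arm(commands="1 0 0 0 0; 1 0 0 0 0; 1 0 0 0.02 0; 1 0 0 0.03 0; 1 0 0 0.04 0")

```text
time_s: 26.0
ee_pos: [501.3, 11.5, 42.4]
ee_rot: [2.898, 1.213, 0.001]
ft_force: [0.3, -0.4, -0.3]
grip_width: 0.241
```

```bash
python3 - <<'E'
from h import *
go((499.3,10.2,18,-45))
E
```

```text
t 26.0 p [501.3  11.5  42.4] jaw -44.6 j [ 0.02  0.41 -0.29  0.87  0.    2.37] F [ 0.3 -0.4 -0.3] w 0.241
(499.3, 10.2, 18, -45) -> [-0.002 -0.001  0.024] yaw 0.4 dist 25
```

>>> jog_arm(commands="1 -0.002 -0.001 0.015 0; 1 -0.002 -0.001 0.021 0; 1 -0.002 -0.001 0.024 0; 1 -0.002 -0.001 0.024 0; 1 -0.002 -0.001 0.025 0")

```text
time_s: 26.5
ee_pos: [498.0, 10.8, 20.2]
ee_rot: [-2.898, -1.212, 0.0]
ft_force: [-9.7, 1.1, 27.0]
grip_width: 0.242
```

>>> jog_arm(commands="1 0 0 0.001 0; 1 0 0 0.0015 0; 1 0 0 0.0015 0; 1 0 0 0.002 0; 1 0 0 0.002 0")

```text
time_s: 27.0
ee_pos: [498.2, 10.9, 20.1]
ee_rot: [-2.898, -1.212, -0.002]
ft_force: [-12.3, 0.3, 33.9]
grip_width: 0.243
```

Contact at z≈20 with 34 N (vial sat lower in the grip); back off the push, then release.

>>> jog_arm(commands="1 0 0 -0.002 0; 1 0 0 -0.004 0; 1 0 0 -0.004 0; 1 0 0 -0.004 0; 1 0 0 -0.004 0")

```text
time_s: 27.5
ee_pos: [499.3, 10.5, 20.4]
ee_rot: [2.898, 1.212, 0.002]
ft_force: [-0.1, 0.4, 6.1]
grip_width: 0.244
```

```bash
python3 - <<'E'
from h import *
go((499.3,10.2,20,-45))
E
```

```text
t 27.5 p [499.3  10.5  20.4] jaw -44.6 j [ 0.02  0.44 -0.32  0.81  0.    2.37] F [-0.1  0.4  6.1] w 0.244
(499.3, 10.2, 20, -45) -> [-0.  0.  0.] yaw 0.4 dist 0
```

>>> jog_arm(commands="0.72 0 0 -0.001 0; 0.68 0 0 -0.001 0; 0.6 0 0 -0.001 0; 0.5 0 0 -0.001 0; 0.45 0 0 -0.001 0")

```text
time_s: 28.0
ee_pos: [498.1, 10.2, 20.6]
ee_rot: [-2.898, -1.211, 0.001]
ft_force: [-0.0, -0.2, 0.2]
grip_width: 0.548
```

>>> jog_arm(commands="0.4 0 0 -0.02 0; 0.4 0 0 -0.06 0; 0.4 0 0 -0.11 0; 0 0 0 -0.16 0; 0 0 0 -0.18 0")

```text
time_s: 28.5
ee_pos: [500.6, 10.3, 206.2]
ee_rot: [2.896, 1.21, 0.012]
ft_force: [0.7, -0.4, -0.4]
grip_width: 0.918
```

>>> jog_arm(commands="0 0.02 0.05 0 0; 0 0.04 0.1 0 0; 0 0.05 0.15 0 0; 0 0.05 0.18 0 0; 0 0.05 0.18 0 0")

```text
time_s: 29.0
ee_pos: [663.9, -84.1, 197.8]
ee_rot: [2.901, 1.206, -0.002]
ft_force: [-0.2, 0.1, -1.0]
grip_width: 1.0
```

```bash
python3 - <<'E'
from h import *
go((499.3,10.2,20,-45))
t=snap("side","s20.png"); s=snap("wrist","w20.png"); p=snap("top","t20.png")
a=cv2.resize(t["color"][120:290,230:430,::-1],(400,340)); b=cv2.resize(s["color"][:,:,::-1],(400,250)); c=cv2.resize(p["color"][140:320,180:430,::-1],(400,288))
o=np.zeros((600,800,3),np.uint8); o[:340,:400]=a; o[:250,400:]=b; o[288:576,400:]=c; cv2.imwrite("pics/c20.png",o)
E
```

```text
t 29.0 p [663.9 -84.1 197.8] jaw -44.9 j [-0.13  0.61  0.47  1.44 -0.    2.23] F [-0.2  0.1 -1. ] w 1.0
(499.3, 10.2, 20, -45) -> [-0.049 -0.183  0.178] yaw 0.1 dist 260
```

View pics/c20.png

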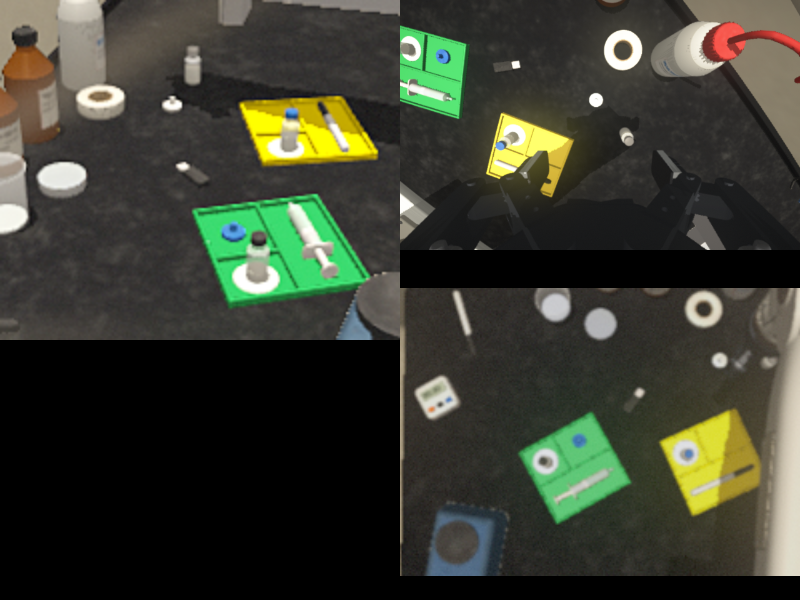

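The final check shows every item in its compartment, both vials upright on their pads, and the spares not moved. The gripper is open at z≈198, touching nothing.

>>> jog_arm(commands="0 0 0 0 0; 0 0 0 0 0; 0 0 0 0 0; 0 0 0 0 0; 0 0 0 0 0")

```text
time_s: 29.65
ee_pos: [661.4, -80.3, 201.3]
ee_rot: [2.898, 1.212, 0.001]
ft_force: [0.5, -0.2, 0.2]
grip_width: 1.004
```

```bash
python3 -c "
from station import hand_in; print(hand_in())"
```

```text
the job is handed in; nothing more can be done
None
```

I made up both kits and handed the job in at about 29.7 s of the 128 s allowed; the hand-in itself gave no verdict.

- **Green tray:** it holds the syringe in its long compartment, the black-capped vial upright on the pad and the blue filter flat in the bare square.
- **Yellow tray:** it holds the marker in its long compartment and the blue-capped vial upright on the pad. Its square compartment is empty. The marker is the one that lay nearer the base.

The last side, top and wrist pictures agreed on all of this. They also showed the grey-capped vial and the white filter where they were, and the gripper open and clear of everything.

Two steps did not go as planned:
- **Blue filter:** it was gripped off-centre at the fingertips. It held, and ended up a few mm from the middle of its square.
- **Blue vial:** it met its pad earlier than expected. The wrist force rose to about 34 N up (36 N in all), so I backed off to about 6 N before letting go. The push went through the held vial and stayed below the 120 N wrist limit and 40 N.

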